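# Un-nest the saw bench totes into two lug-stacked pairs

### The arm

A 7-joint arm with a two-finger parallel gripper is mounted at the origin on the work surface. World frame = base frame: x ahead of the robot, y to its left, z up, the work surface at z = 0. Lengths are in m, angles in rad, forces in N, time in s.
With the tool pointing down it reaches from about 0.4 to 0.85 m from the base axis. Payload 10.4 kg.
Tool frame: the origin (TCP) lies at the very end of the fingers, on their centre line; the grasp point (between the pads) lies r.tcp_to_grasp behind it (r.tcp_to_grasp is the distance from the TCP to the grasp point, in m); z points along the fingers, y is the line along which they close (so a half turn about z gives the same grasp; the last joint's range is limited). The gripper opens to 87 mm and grips with 3 to 60 N. Pads are 19 mm wide; open, the fingers measure 117 mm over their backs; the gripper's body (75 mm by 190 mm) begins 51 mm behind the grasp point.
Start: joints at [-1.357, 0.332, -0.065, 1.46, 0.022, 1.35, -0.088], TCP at [0.147, 0.608, 0.186] pointing down, gripper open.
Joint ranges: [-2.6, 2.6], [-0.5, 2.12], [-1.47, 1.34], [0.16, 2.42], [-1.27, 4.41], [0.06, 2.06], [-2.6, 2.6]. Speed limits (rad/s): [2.22, 2.22, 2.79, 2.79, 3.14, 3.14, 3.14].

### API

Orientations are given as a unit quaternion [x, y, z, w].
In Python, from bench import monitor, cams, ticket, r gives the robot as it stands.
- The arm moves only by the shell command python3 -m crank 'ROWS' [OPENING] [FORCE]. ROWS is a JSON object whose one key "steps" holds a list of rows, each a list of 2 entries, a list of its own where there are three numbers: the shift along the world's x, y, z in units of 25 mm (1.0 is 25 mm), then the turn, a rotation vector about the world's x, y, z in units of 5 degrees (1.0 is 5 degrees). In form: {"steps": [[[x, y, z], [ax, ay, az]], ...]}. A call has 1 to 10 rows; each row shifts and turns the commanded pose from where the row before left it; what a row does not reach is not made up. A row lasts 1/12 s, in which the tool goes at most 41.7 mm and 7.16 degrees, less where a joint would pass 70% of its speed; a pose out of reach is approached as far as the arm can. A call is refused whole if a number of a shift passes 1 or a number of a turn 1, either way. A call with a gripper value outside its range is refused whole. OPENING is the finger opening in mm, from 0 to 87, set as the call begins (- or left out, the last holds). The fingers move at their own pace and stop on an object; FORCE is the grip in N (left out, the last holds). Time passes only in rows, so rows that do not move let the fingers close. It gives the time, the measured TCP pose, the force, the opening and the grip force at its end, in the units of the state.
- monitor.read_state(): the state, without advancing time (a new reading comes with each control period).
- cams.camera(name): name is "scene" or "top" or "wrist"; returns a dict with "pixels" (480x640x3 uint8, blue, green, red), "z_map" (480x640 float32, m along the optical axis (not along the pixel's ray), 0 where there is no reading), "vfov" (degrees; the focal length in pixels is half the picture's height over the tangent of half this angle, whatever the lens; pixels are square), "cx", "cy" (the principal point, pixels), "T" (4x4, takes a point from camera to world coordinates). Camera axes: x right, y up, looking along -z (the intrinsics and any distortion apply to the point x, -y, -z); pixel columns grow to the right and rows downward; lengths in m; the calibration is good to about 2 mm. The wrist camera is an equidistant fisheye: a pixel r from the principal point sees the ray r / f radians off the axis. A picture is of the moment at which its call begins.
- ticket.close_job(): hands the job in; it is judged then, once.
The state is a dict: "time": time; "joint_positions": joint angles; "joint_vel": joint speeds; "joint_torque": joint torques, N m; "ee_pos": TCP position; "eef_rot": TCP orientation; "ft_force": force on the tool from outside, world axes, zero at the start; "torque": the same for the moment, N m; "width": finger opening in m; "grip_force": force on a finger pad.
Only numpy, scipy, OpenCV 4.12 (cv2) and the standard library are available. Lean on these libraries where they do the work, as an engineer would, in place of code of your own. Each camera call takes 0.05 s, during which the arm holds its last target. There are 200 camera calls.

### The job

Un-nest the four parts totes beside the bandsaw and build two pairs: the orange tote centred on the orange mat and lined up with it, with the blue tote on top of it; the white tote likewise on the white mat, with the green tote on top of it. Turn each upper tote half a turn relative to the one below (tabs at different ends), so that it stands level on the black lugs instead of nesting. Keep the totes upright and leave the bottle, brush and wooden ring where they are.

Things in the scene. Friction and masses are not known exactly. Their poses are not given: they have to be found in the camera images.
- orange_tote: Orange open plastic tote, 180 g, 60 mm high. Origin: centre of underside; x along length, z up. Upright rim band 130 (x) by 62 mm (y) outside, 3 mm wall, 28 to 60 mm up: pinch it from above across the 62 mm at mid-length. Foot below: 109 by 48 mm. Flat tab out 18 mm from the +x end at the rim, +y half. At the start nested in the green tote, underside 32 mm above the table.
- white_tote: White tote, same shape, size, origin, axes and tab place as the orange; at the start nested in the blue tote, underside 32 mm above the table. In all four totes three black lugs stand inside the rim band, tops 52 mm above the underside: two in the corners at the +x (tab) end, one mid-way across the -x end.
- blue_tote: Blue tote, same as the orange, but its tab is on the -y half of the +x end and sticks out 30 mm. At the start on the table under the white tote; its rim's side and tab show. Any tote set on another the same way round (tabs at the same end) drops in and nests: underside 32 mm above the lower one's underside.
- green_tote: Green tote, same as the blue (tab 30 mm out on the -y half of the +x end). At the start on the table under the orange tote. Any tote set on another turned 180 degrees about z (tabs at different ends) stands on its lugs: underside 52 mm above the lower one's underside, foot 8 mm inside the rim, play 7 mm each way along x, 4 mm along y.
- orange_mat: Flat mat fixed to the bench, orange with a black border, 160 mm (x) by 90 mm (y), 3 mm thick. Origin: centre of its underside; x along its length.
- white_mat: Flat mat fixed to the bench, white with a black border, 160 mm (x) by 90 mm (y), 3 mm thick. Origin: centre of its underside; x along its length.
- glue_bottle: Bystander: standing white glue bottle with an orange cap, 56 mm diameter, 150 mm high. Origin: centre of its underside.
- brush: Bystander: bench brush lying on the bench beyond the totes.
- wood_ring: Bystander: flat sawn wooden ring, 90 mm across, 20 mm thick. Origin: centre of its underside.

How it is judged:
By the outcome, as a careful person would: the job done as asked, in the order asked, and still so for the second after the job is handed in, with the robot touching nothing.
It also fails if it takes over 120 s, if anything falls off the work surface, if the arm or the gripper's body presses on something with over 40 N, if the wrist force passes 120 N, or if a joint passes its speed limit or range.

## Working session

There is one attempt and no reset: what is moved stays moved. The work goes in short steps, Python scripts to look and compute and a shell command to move; the robot and the scene stay as the last step left them, time stands still between calls to the robot, and variables do not carry over. Pictures are saved under pics/ and viewed, at most 16 in all, crops included, and the job is handed in when it is done.

```bash
ls; mkdir -p pics
python3 - <<'E'
from bench import monitor,cams,r
import cv2,numpy as np
s=monitor.read_state();print({k:np.round(v,3) for k,v in s.items()},r.tcp_to_grasp)
for n in("scene","top"):
    c=cams.camera(n);cv2.imwrite(f"pics/{n}0.png",c["pixels"]);np.savez(f"{n}0.npz",**c)
    print(n,c["vfov"],c["cx"],c["cy"],np.round(c["T"],3).tolist(),[k for k in c])
E
```

```text
pics
{'time': np.float64(0.0), 'joint_positions': array([-1.357,  0.333, -0.065,  1.461,  0.022,  1.35 , -0.088]), 'joint_vel': array([ 0.001,  0.001, -0.002, -0.001, -0.001, -0.001, -0.   ]), 'joint_torque': array([-0.0000e+00, -6.2327e+01,  2.4000e-02, -3.8988e+01, -6.1000e-02,
        4.0000e-02,  0.0000e+00]), 'ee_pos': array([0.147, 0.607, 0.186]), 'eef_rot': array([ 0.118,  0.993, -0.001, -0.   ]), 'ft_force': array([ 0.403, -1.051, -0.308]), 'torque': array([-0.03 , -0.004,  0.006]), 'grip_force': np.float64(0.0), 'width': np.float64(0.087)} 0.0187
scene 44.507432720201905 313.0421766452444 237.72202666639322 [[0.654, -0.486, 0.58, 1.372], [0.757, 0.402, -0.516, -0.69], [0.017, 0.776, 0.63, 0.909], [0.0, 0.0, 0.0, 1.0]] ['pixels', 'z_map', 'vfov', 'cx', 'cy', 'T']
top 43.4435710639964 322.000307062412 241.62712500118852 [[0.062, 0.976, -0.21, 0.312], [-0.998, 0.06, -0.014, -0.007], [-0.001, 0.211, 0.978, 1.42], [0.0, 0.0, 0.0, 1.0]] ['pixels', 'z_map', 'vfov', 'cx', 'cy', 'T']
```

View pics/top0.png

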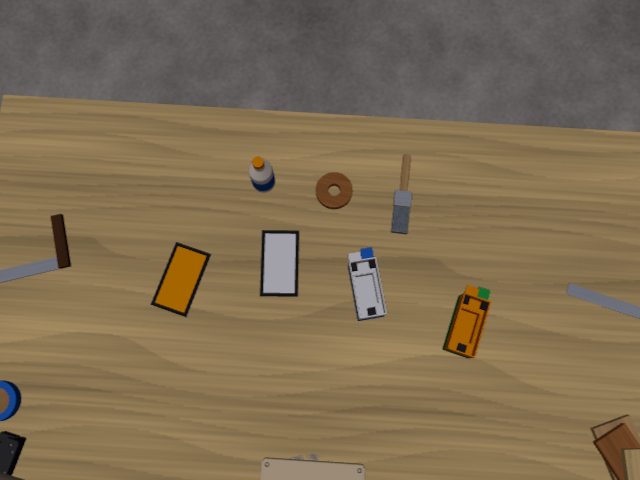

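View pics/scene0.png

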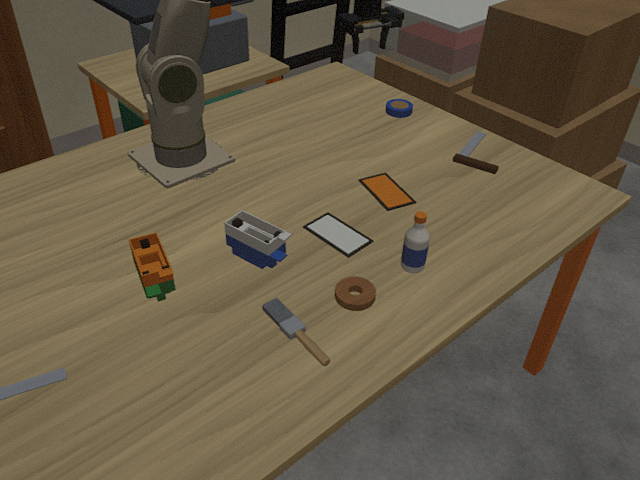

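```bash
cat > v.py <<'E'
import numpy as np,cv2
from bench import monitor,cams,r
def F(c): return 240/np.tan(np.radians(c["vfov"])/2)
def cast(c,uv,z):
    uv=np.asarray(uv,float).reshape(-1,2);f=F(c);T=np.asarray(c["T"])
    d=np.c_[(uv[:,0]-c["cx"])/f,-(uv[:,1]-c["cy"])/f,-np.ones(len(uv))]@T[:3,:3].T
    return T[:3,3]+d*((z-T[2,3])/d[:,2])[:,None]
def cloud(c):
    f=F(c);v,u=np.mgrid[:480,:640];Z=np.asarray(c["z_map"]);T=np.asarray(c["T"])
    P=np.stack([(u-c["cx"])/f*Z,-(v-c["cy"])/f*Z,-Z],-1)@T[:3,:3].T+T[:3,3]
    P[Z==0]=np.nan;return P
def rect(P):
    (x,y),(w,h),a=cv2.minAreaRect((P[:,:2]*1000).astype(np.float32))
    if w<h: w,h,a=h,w,a+90
    return np.round([x,y,w,h,(a+90)%180-90],1)
E
python3 - <<'E'
from v import *
T={n:dict(np.load(n+"0.npz")) for n in("top","scene")}
c=T["top"];P=cloud(c);hsv=cv2.cvtColor(c["pixels"],cv2.COLOR_BGR2HSV)
for n,(u0,v0,u1,v1) in dict(omat=(140,230,225,330),wmat=(250,220,310,310)).items():
    # dark border+fill vs wood: border outline by darkness
    m=np.zeros((480,640),np.uint8);m[v0:v1,u0:u1]=(c["pixels"].max(2)<60)[v0:v1,u0:u1]
    k=max(cv2.findContours(m,0,cv2.CHAIN_APPROX_NONE)[0],key=cv2.contourArea)
    print(n,rect(cast(c,k,.003)))
for n,(u0,v0,u1,v1) in dict(white=(335,235,400,330),orange=(430,275,505,370)).items():
    q=P[v0:v1,u0:u1];h=hsv[v0:v1,u0:u1]
    s=(q[...,2]>.084)
    print(n,s.sum(),np.nanpercentile(q[...,2],[1,50,95,99.5]).round(3),rect(q[s]))
    k=cv2.connectedComponents(s.astype(np.uint8))[0]
    cv2.imwrite(f"pics/{n}.png",cv2.resize(np.hstack([c["pixels"][v0:v1,u0:u1],np.repeat((s*255).astype(np.uint8)[...,None],3,2)]),None,fx=5,fy=5,interpolation=0))
for n,(u0,v0,u1,v1) in dict(bottle=(245,150,280,195),ring=(310,165,360,215)).items():
    q=P[v0:v1,u0:u1];print(n,np.nanmean(q[q[...,2]>.012],0).round(3))
p=T["scene"];print(np.linalg.inv(p["T"])@[.147,.607,.186,1])
E
```

```text
omat [506.1 342.5 158.7  88.4 -15.6]
wmat [559.7 111.5 157.8  88.1   2.8]
white 434 [-0.007  0.001  0.088  0.095] [509.7 -94.5 148.1  62.6  13.2]
orange 476 [-0.007  0.001  0.087  0.094] [ 441.6 -325.9  149.3   63.8  -15.9]
bottle [0.747 0.16  0.094]
ring [ 0.744 -0.009  0.019]
[ 0.16842948  0.55504803 -1.83591723  1.        ]
```

```bash
python3 -m crank '{"steps":[[[1,-0.9,0.2],[0,0,0]],[[1,-0.9,0.2],[0,0,0]],[[1,-0.9,0.2],[0,0,0]],[[1,-0.9,0.2],[0,0,0]],[[1,-0.9,0.2],[0,0,0]],[[1,-0.9,0.2],[0,0,0]],[[1,-0.9,0.2],[0,0,0]],[[1,-0.9,0.2],[0,0,0]],[[1,-0.9,0.2],[0,0,0]],[[1,-0.9,0.2],[0,0,0]]]}' 87 20
python3 -m crank '{"steps":[[[0.2,-1,0],[0,0,0]],[[0.2,-1,0],[0,0,0]],[[0.2,-1,0],[0,0,0]],[[0.2,-1,0],[0,0,0]],[[0.2,-1,0],[0,0,0]],[[0.2,-1,0],[0,0,0]],[[0.2,-1,0],[0,0,0]],[[0.2,-1,0],[0,0,0]],[[0.2,-1,0],[0,0,0]],[[0.2,-1,0],[0,0,0]]]}'; python3 -c "
from bench import monitor as m;s=m.read_state();print(s['joint_positions'])"
```

```text
time: 0.93
ee_pos: [0.3975, 0.3811, 0.2364]
eef_rot: [0.118, 0.993, -0.0, -0.0]
ft_force: [0.6, 0.9, 0.3]
width: 0.087
grip_force: 0.0
time: 1.77
ee_pos: [0.4465, 0.1312, 0.2361]
eef_rot: [0.118, 0.993, 0.0, -0.0]
ft_force: [-0.1, 0.9, 0.0]
width: 0.0869
grip_force: 0.0
[-0.74319766 -0.06660422  0.34491619  1.79969664  0.02260382  1.40498791
  0.93123085]
```

```bash
python3 -m crank '{"steps":[[[0.1,-1,0],[0,0,0]],[[0.1,-1,0],[0,0,0]],[[0.1,-1,0],[0,0,0]],[[0.1,-1,0],[0,0,0]],[[0.1,-1,0],[0,0,0]],[[0,-1,0],[0,0,0]],[[0,-1,0],[0,0,0]],[[0,-1,0],[0,0,0]],[[0,-1,0],[0,0,0]],[[0,-1,0],[0,0,0]]]}'
python3 -m crank '{"steps":[[[-0.1,-1,0],[0,0,-0.24]],[[-0.1,-1,0],[0,0,-0.24]],[[-0.1,-1,0],[0,0,0]],[[-0.1,-1,0],[0,0,0]],[[-0.1,-1,0],[0,0,0]],[[-0.2,-1,0],[0,0,0]],[[-0.2,-1,0],[0,0,0]],[[-0.2,-1,0],[0,0,0]],[[0,-0.16,0],[0,0,0]],[[0,0,0],[0,0,0]]]}'
python3 - <<'E'
from v import *
c=cams.camera("wrist");cv2.imwrite("pics/w1.png",c["pixels"]);np.savez("w1.npz",**c)
print(c["vfov"],c["cx"],c["cy"],np.round(c["T"],3).tolist())
E
```

```text
time: 2.6
ee_pos: [0.4587, -0.1186, 0.2362]
eef_rot: [0.118, 0.993, 0.0, -0.0]
ft_force: [1.3, -0.9, -0.7]
width: 0.0868
grip_force: 0.0
time: 3.43
ee_pos: [0.4306, -0.323, 0.2361]
eef_rot: [0.141, 0.99, -0.0, -0.0]
ft_force: [0.2, 0.5, 0.6]
width: 0.0875
grip_force: 0.0
65.70646984690485 324.158948572454 233.14781624746493 [[0.278, -0.925, -0.258, 0.36], [0.961, 0.268, 0.075, -0.302], [-0.001, -0.268, 0.963, 0.434], [0.0, 0.0, 0.0, 1.0]]
```

View pics/w1.png

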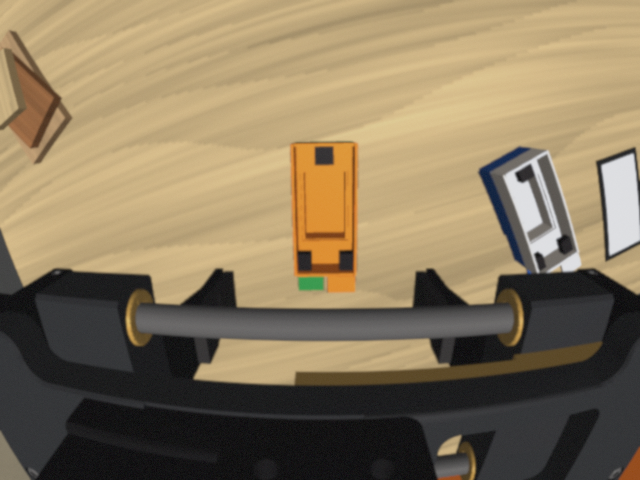

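```bash
cat >> v.py <<'E'
def wcast(c,uv,z):
    uv=np.asarray(uv,float).reshape(-1,2);f=F(c);T=np.asarray(c["T"])
    d=uv-[c["cx"],c["cy"]];rr=np.hypot(*d.T)+1e-9;t=rr/f
    D=np.c_[np.sin(t)*d[:,0]/rr,-np.sin(t)*d[:,1]/rr,-np.cos(t)]@T[:3,:3].T
    return T[:3,3]+D*((z-T[2,3])/D[:,2])[:,None]
E
python3 - <<'E'
from v import *
c=dict(np.load("w1.npz"))
h=cv2.cvtColor(c["pixels"],cv2.COLOR_BGR2HSV)
m=((h[...,0]>8)&(h[...,0]<20)&(h[...,1]>195)&(h[...,2]>70)).astype(np.uint8);m[:,:260]=0;m[:,400:]=0;m[300:]=0
k=max(cv2.findContours(m,0,1)[0],key=cv2.contourArea);print(cv2.boundingRect(k))
rows=np.arange(155,262,4)
L=[];R=[]
for y in rows:
    xs=np.where(m[y,270:380])[0]+270;L.append((xs[0],y));R.append((xs[-1]+1,y))
L=wcast(c,L,.092)*1000;R=wcast(c,R,.092)*1000
for E in(L,R):
    vx,vy,x0,y0=cv2.fitLine(E[:,:2].astype(np.float32),cv2.DIST_HUBER,0,.01,.01).ravel();print("yaw",np.degrees(np.arctan(vy/vx)),x0,y0)
u=np.array([np.cos(np.radians(-15.9)),np.sin(np.radians(-15.9))]);n=np.array([-u[1],u[0]])
print("lat",(L[:,:2]@n).mean(),(R[:,:2]@n).mean())
ys=[(x,np.where(m[:,x])[0]) for x in range(305,350,5)]
print("long far(base side)",(wcast(c,[(x,y[0]) for x,y in ys],.092)[:,:2]*1000@u).mean())
print("corner px",[y[-1] for x,y in ys])
print("tote est lat,long", np.array([432.9,-323.4])@n,np.array([432.9,-323.4])@u, "tcp",np.array([430.6,-323])@n)
E
```

```text
(294, 161, 62, 130)
yaw -15.487851 411.6368 -346.4591
yaw -15.172088 423.6132 -290.59213
lat -219.1385854789536 -164.79513975774128
long far(base side) 493.45943823412404
corner px [np.int64(274), np.int64(274), np.int64(273), np.int64(274), np.int64(273), np.int64(289), np.int64(289), np.int64(289), np.int64(289)]
tote est lat,long -192.43019373626095 504.9362242289862 tcp -192.67560341543384
```

```bash
python3 -m crank '{"steps":[[[0.1,0,-1],[0,0,0.04]],[[0,0,-1],[0,0,0]],[[0,0,-1],[0,0,0]],[[0,0,-1],[0,0,0]],[[0,0,-1],[0,0,0]],[[0,0,-1],[0,0,0]],[[0,0,-0.4],[0,0,0]],[[0,0,-0.3],[0,0,0]],[[0,0,0],[0,0,0]]]}' 87
python3 -m crank '{"steps":[[[0,0,0],[0,0,0]],[[0,0,0],[0,0,0]],[[0,0,0],[0,0,0]],[[0,0,0],[0,0,0]],[[0,0,0],[0,0,0]],[[0,0,0],[0,0,0]],[[0,0,0],[0,0,0]],[[0,0,0],[0,0,0]]]}' 40 25
python3 -m crank '{"steps":[[[0,0,0.2],[0,0,0]],[[0,0,0.3],[0,0,0]],[[0,0,0.5],[0,0,0]],[[0,0,0.5],[0,0,0]],[[0,0,0.5],[0,0,0]],[[0,0,1],[0,0,0]],[[0,0,1],[0,0,0]],[[0,0,1],[0,0,0]],[[0,0,0],[0,0,0]]]}'
python3 - <<'E'
from v import *
c=cams.camera("scene");cv2.imwrite("pics/s1.png",c["pixels"][150:400,0:400])
E
```

```text
time: 4.23
ee_pos: [0.4341, -0.3203, 0.0682]
eef_rot: [0.137, 0.991, 0.0, -0.001]
ft_force: [0.5, -0.7, -0.2]
width: 0.087
grip_force: 0.0
time: 4.9
ee_pos: [0.4341, -0.3214, 0.0689]
eef_rot: [0.137, 0.991, 0.0, 0.0]
ft_force: [0.4, -0.3, -0.7]
width: 0.044
grip_force: 0.0
time: 5.65
ee_pos: [0.4359, -0.3231, 0.1996]
eef_rot: [0.137, 0.991, -0.001, 0.004]
ft_force: [0.4, -0.2, -0.6]
width: 0.0398
grip_force: 0.0
```

View pics/s1.png

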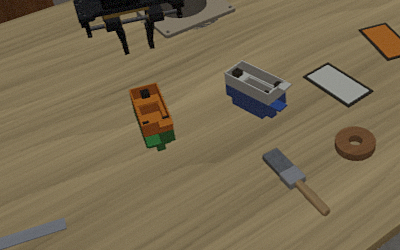

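Run:
```python
from v import *
s=monitor.read_state();print(s["ee_pos"],s["joint_positions"],s["ft_force"])
def proj(c,p):
    q=np.linalg.inv(c["T"])@np.r_[p,1];f=F(c);return c["cx"]-f*q[0]/q[2],c["cy"]+f*q[1]/q[2]
for n in("scene","top"):
    c=cams.camera(n);print(n,proj(c,s["ee_pos"]),proj(c,[.433,-.323,.092]),proj(c,[0,0,0]));
    if n=="top":cv2.imwrite("pics/t1.png",c["pixels"])
    P=cloud(c)
    if n=="scene":
        for u,v in((125,200),(152,195),(152,245),(180,150)):print(u,v,P[v,u])
w=cams.camera("wrist");print(np.round(w["T"],3).tolist(),wcast(w,[[320,300]],.19))
```

```text
[ 0.43540305 -0.32244439  0.19726809] [-0.24540051  0.17036076  0.90280161  1.71025593 -0.13966838  1.32256131
  1.97962856] [-0.4284793   0.43961595  0.62378967]
scene (np.float64(141.28799447728497), np.float64(212.76341816987082)) (np.float64(148.76836266685402), np.float64(252.03219265250314)) (np.float64(180.4112213372601), np.float64(156.75896819505346))
125 200 [ 0.4393171  -0.35073405  0.24366932]
152 195 [ 0.44963341 -0.29915426  0.23816156]
152 245 [ 0.38521607 -0.29367746  0.06527329]
180 150 [ 0.49765528 -0.2492726   0.343788  ]
top (np.float64(481.9493322196952), np.float64(318.8350607200978)) (np.float64(469.75602113554044), np.float64(324.05629525754017)) (np.float64(310.4331535005451), np.float64(516.1488980030142))
[[0.271, -0.927, -0.26, 0.363], [0.962, 0.261, 0.073, -0.301], [0.0, -0.27, 0.963, 0.392], [0.0, 0.0, 0.0, 1.0]] [[ 0.45704191 -0.32991975  0.19      ]]
```

View pics/t1.png

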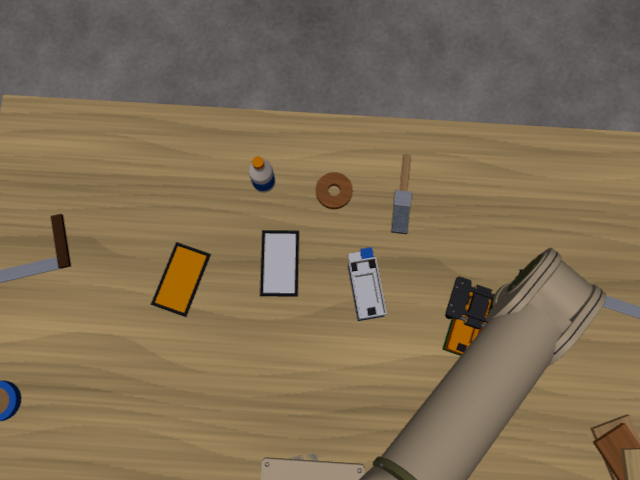

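Run:
```python
from v import *
c=cams.camera("scene");p=c["pixels"][140:310,70:270];cv2.imwrite("pics/s2.png",cv2.resize(cv2.convertScaleAbs(p,alpha=1.6,beta=20),None,fx=3,fy=3,interpolation=cv2.INTER_CUBIC))
P=cloud(c);q=P[:,70:210][140:240].reshape(-1,3)
d=np.hypot(q[:,0]-.436,q[:,1]+.323);g=q[(d<.08)&(q[:,2]>.1)];print(np.percentile(g[:,2],[0,1,5,20]))
for z in(.19,.2,.21,.22,.23,.24,.25):
    k=g[abs(g[:,2]-z)<.005];print(z,len(k),k.mean(0).round(3) if len(k) else '',np.ptp(k,0).round(3) if len(k) else '')
```

```text
[0.2261763  0.2351966  0.25935454 0.31311308]
0.19 0  
0.2 0  
0.21 0  
0.22 0  
0.23 29 [ 0.443 -0.324  0.232] [0.037 0.055 0.009]
0.24 50 [ 0.446 -0.32   0.24 ] [0.03  0.056 0.01 ]
0.25 47 [ 0.444 -0.321  0.249] [0.021 0.058 0.01 ]
```

View pics/s2.png

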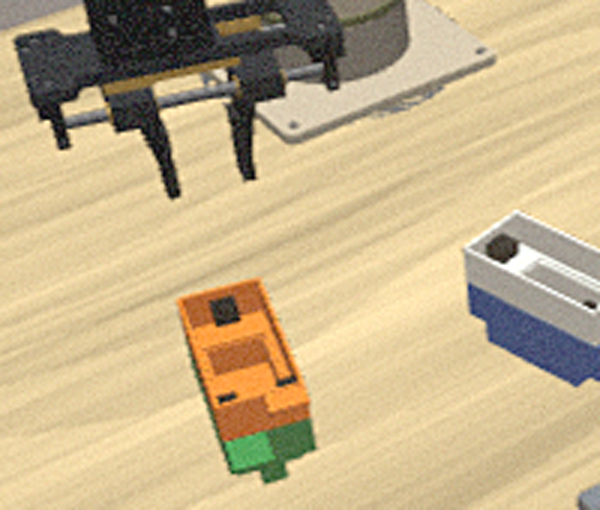

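The arm is centred over the tote, but the real fingertips sit about 27 mm above the reported TCP z: the scene camera's depth gives 0.226, and the state reads 0.197. The fingers therefore closed above the rim without touching it. I'll reopen and go lower by that offset.

```bash
python3 -m crank '{"steps":[[[0,0,0],[0,0,0]],[[0,0,0],[0,0,0]],[[0,0,0],[0,0,0]],[[0,0,0],[0,0,0]],[[0,0,0],[0,0,0]],[[0,0,0],[0,0,0]],[[0,0,0],[0,0,0]],[[0,0,0],[0,0,0]],[[0,0,0],[0,0,0]],[[0,0,0],[0,0,0]]]}' 87
python3 -m crank '{"steps":[[[-0.06,-0.04,-1],[0,0,0]],[[0,0,-1],[0,0,0]],[[0,0,-1],[0,0,0]],[[0,0,-1],[0,0,0]],[[0,0,-1],[0,0,0]],[[0,0,-0.5],[0,0,0]],[[0,0,-0.4],[0,0,0]],[[0,0,-0.3],[0,0,0]],[[0,0,0],[0,0,0]],[[0,0,0],[0,0,0]]]}'
python3 - <<'E'
from v import *
c=cams.camera("scene");p=c["pixels"][140:310,70:270];cv2.imwrite("pics/s3.png",cv2.resize(cv2.convertScaleAbs(p,alpha=1.6,beta=20),None,fx=3,fy=3,interpolation=cv2.INTER_CUBIC))
E
```

```text
time: 6.73
ee_pos: [0.4341, -0.3214, 0.1939]
eef_rot: [0.137, 0.991, 0.0, 0.0]
ft_force: [-0.5, 0.3, 0.3]
width: 0.0861
grip_force: 0.0
time: 7.57
ee_pos: [0.433, -0.3227, 0.0395]
eef_rot: [0.137, 0.991, -0.0, 0.0]
ft_force: [0.3, 0.3, 0.4]
width: 0.0871
grip_force: 0.0
```

View pics/s3.png

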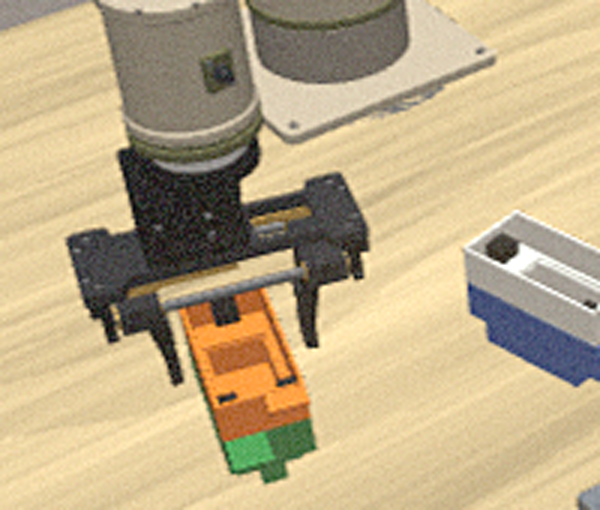

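Fingers now straddle the rim at mid-length. Their tips are at crop pixels (177,383) and (312,347). Closing.

```bash
python3 -m crank '{"steps":[[[0,0,0],[0,0,0]],[[0,0,0],[0,0,0]],[[0,0,0],[0,0,0]],[[0,0,0],[0,0,0]],[[0,0,0],[0,0,0]],[[0,0,0],[0,0,0]],[[0,0,0],[0,0,0]],[[0,0,0],[0,0,0]]]}' 40 25
python3 -m crank '{"steps":[[[0,0,0.2],[0,0,0]],[[0,0,0.3],[0,0,0]],[[0,0,0.5],[0,0,0]],[[0,0,0.5],[0,0,0]],[[0,0,0.5],[0,0,0]],[[0,0,1],[0,0,0]],[[0,0,1],[0,0,0]],[[0,0,1],[0,0,0]],[[0,0,1],[0,0,0]],[[0,0,0],[0,0,0]]]}'
python3 - <<'E'
from v import *
c=cams.camera("scene");p=c["pixels"][140:310,70:270];cv2.imwrite("pics/s4.png",cv2.resize(cv2.convertScaleAbs(p,alpha=1.6,beta=20),None,fx=3,fy=3,interpolation=cv2.INTER_CUBIC))
E
```

```text
time: 8.28
ee_pos: [0.4328, -0.3226, 0.0391]
eef_rot: [0.137, 0.991, -0.0, 0.0]
ft_force: [-0.6, -0.0, 2.8]
width: 0.0617
grip_force: 25.0
time: 9.12
ee_pos: [0.4344, -0.3242, 0.1946]
eef_rot: [0.138, 0.99, -0.001, 0.004]
ft_force: [-0.3, 0.0, -1.9]
width: 0.0622
grip_force: 25.0
```

View pics/s4.png

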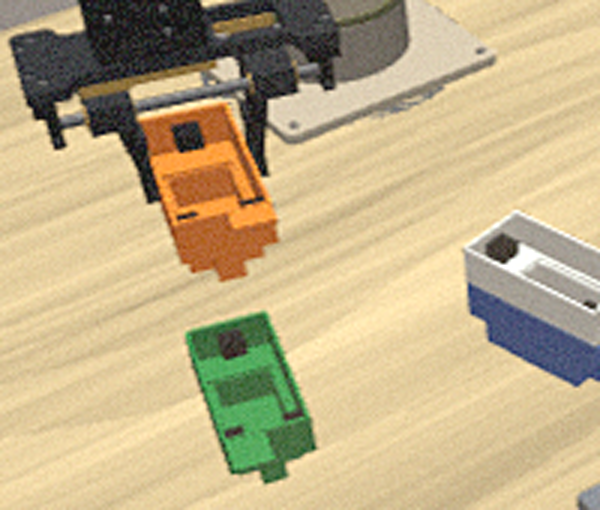

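```bash
python3 -m crank '{"steps":[[[0.1,0.5,0],[0,0,0]],[[0.1,1,0],[0,0,0]],[[0.1,1,0],[0,0,0]],[[0.1,1,0],[0,0,0]],[[0.1,1,0],[0,0,0]],[[0.1,1,0],[0,0,0]],[[0.1,1,0],[0,0,0]],[[0.1,1,0],[0,0,0]],[[0.1,1,0],[0,0,0]],[[0.1,1,0],[0,0,0]]]}'
python3 -m crank '{"steps":[[[0.1,1,0],[0,0,0]],[[0.1,1,0],[0,0,0]],[[0.1,1,0],[0,0,0]],[[0.1,1,0],[0,0,0]],[[0.1,1,0],[0,0,0]],[[0.1,1,0],[0,0,0]],[[0.1,1,0],[0,0,0]],[[0.1,1,0],[0,0,0]],[[0.1,1,0],[0,0,0]],[[0.1,1,0],[0,0,0]]]}'
python3 -m crank '{"steps":[[[0.1,1,0],[0,0,0]],[[0.1,1,0],[0,0,0]],[[0.1,1,0],[0,0,0]],[[0.1,1,0],[0,0,0]],[[0.1,1,0],[0,0,0]],[[0.1,1,0],[0,0,0]],[[0.2,1,0],[0,0,0]],[[0,0.2,0],[0,0,0]],[[0,0,0],[0,0,0]],[[0,0,0],[0,0,0]]]}'
```

```text
time: 10.0
ee_pos: [0.4571, -0.0838, 0.1886]
eef_rot: [0.137, 0.991, 0.0, -0.0]
ft_force: [0.1, -0.3, -1.3]
width: 0.0617
grip_force: 25.0
time: 10.83
ee_pos: [0.4822, 0.166, 0.1885]
eef_rot: [0.137, 0.991, -0.0, -0.0]
ft_force: [0.3, 0.2, -1.6]
width: 0.0618
grip_force: 25.0
time: 11.67
ee_pos: [0.5025, 0.3441, 0.1883]
eef_rot: [0.137, 0.991, -0.001, -0.0]
ft_force: [0.5, -0.3, -1.9]
width: 0.062
grip_force: 25.0
```

```bash
python3 -m crank '{"steps":[[[0.14,-0.06,-0.5],[0,0,0]],[[0,0,-1],[0,0,0]],[[0,0,-1],[0,0,0]],[[0,0,-1],[0,0,0]],[[0,0,-1],[0,0,0]],[[0,0,-1],[0,0,0]],[[0,0,-0.7],[0,0,0]],[[0,0,-0.5],[0,0,0]],[[0,0,-0.2],[0,0,0]],[[0,0,0],[0,0,0]]]}'
python3 -m crank '{"steps":[[[0,0,-0.06],[0,0,0]],[[0,0,-0.06],[0,0,0]],[[0,0,0],[0,0,0]]]}'
python3 - <<'E'
from v import *
c=cams.camera("top");P=cloud(c);q=P[200:360,110:260];h=cv2.cvtColor(c["pixels"],cv2.COLOR_BGR2HSV)[200:360,110:260]
c2=c["pixels"][200:360,110:260];cv2.imwrite("pics/t2.png",cv2.resize(c2,None,fx=4,fy=4,interpolation=cv2.INTER_CUBIC))
E
```

```text
time: 12.5
ee_pos: [0.5059, 0.3423, 0.0154]
eef_rot: [0.138, 0.99, -0.001, -0.0]
ft_force: [0.2, -0.6, -1.6]
width: 0.0616
grip_force: 25.0
time: 12.75
ee_pos: [0.5067, 0.3439, 0.0142]
eef_rot: [0.137, 0.991, 0.001, 0.001]
ft_force: [-1.2, -0.6, -2.1]
width: 0.062
grip_force: 25.0
```

View pics/t2.png

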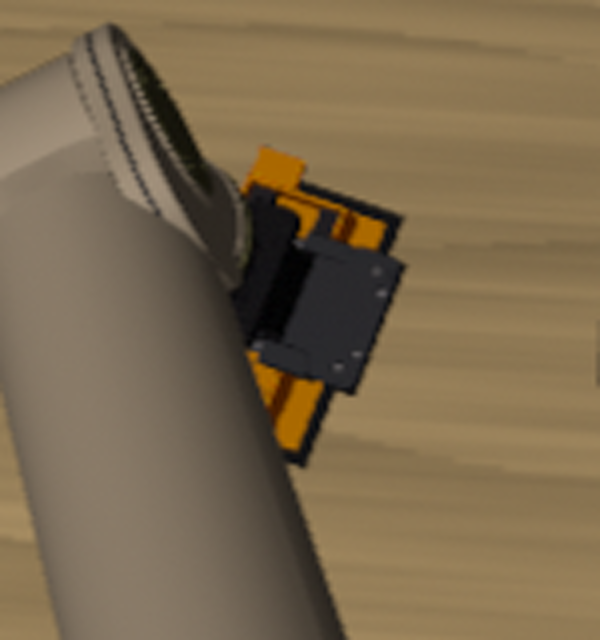

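The orange tote is over the mat, with its tab past the far end at (275,165). Lowering until it touches.

```bash
for i in 1; do python3 -m crank '{"steps":[[[0,0,-0.06],[0,0,0]],[[0,0,0],[0,0,0]]]}'; python3 -m crank '{"steps":[[[0,0,-0.06],[0,0,0]],[[0,0,0],[0,0,0]]]}'; python3 -m crank '{"steps":[[[0,0,-0.06],[0,0,0]],[[0,0,0],[0,0,0]]]}';done
```

```text
time: 12.97
ee_pos: [0.5062, 0.3437, 0.012]
eef_rot: [0.137, 0.991, 0.0, 0.0]
ft_force: [0.6, -0.5, -1.9]
width: 0.0619
grip_force: 25.0
time: 13.13
ee_pos: [0.506, 0.3435, 0.0102]
eef_rot: [0.137, 0.991, -0.0, -0.0]
ft_force: [0.6, -0.8, -1.5]
width: 0.0617
grip_force: 25.0
time: 13.3
ee_pos: [0.5061, 0.3436, 0.0101]
eef_rot: [0.137, 0.991, 0.0, -0.0]
ft_force: [-5.8, -4.3, 11.6]
width: 0.0617
grip_force: 25.0
```

```bash
python3 -m crank '{"steps":[[[0,0,0.04],[0,0,0]],[[0,0,0],[0,0,0]],[[0,0,0],[0,0,0]],[[0,0,0],[0,0,0]],[[0,0,0],[0,0,0]],[[0,0,0],[0,0,0]],[[0,0,0],[0,0,0]],[[0,0,0],[0,0,0]]]}' 87
python3 -m crank '{"steps":[[[0,0,0.3],[0,0,0]],[[0,0,1],[0,0,0]],[[0,0,1],[0,0,0]],[[0,0,1],[0,0,0]],[[0,0,1],[0,0,0]],[[0,0,1],[0,0,0]],[[0,0,1],[0,0,0]],[[0,-1,0.5],[0,0,0.6]],[[0,-1,0.5],[0,0,0.6]],[[0,-1,0.2],[0,0,0.6]]]}'
python3 -m crank '{"steps":[[[0,-1,0],[0,0,0.4]],[[0,-1,0],[0,0,0.4]],[[0,-1,0],[0,0,0.4]],[[0,-1,0],[0,0,0.4]],[[0,-1,0],[0,0,0.4]],[[0,-1,0],[0,0,0.4]],[[0,-1,0],[0,0,0.4]],[[0,-1,0],[0,0,0.4]],[[0,-1,0],[0,0,0.4]],[[0,-1,0],[0,0,0.4]]]}'
python3 -m crank '{"steps":[[[0,-1,0],[0,0,0]],[[0,-1,0],[0,0,0]],[[0,-1,0],[0,0,0]],[[0,-1,0],[0,0,0]],[[0,-0.6,0],[0,0,0]],[[0,0,0],[0,0,0]]]}'
python3 - <<'E'
from v import *
c=cams.camera("top");P=cloud(c);u0,v0=110,200;q=P[200:360,110:260];s=(q[...,2]>.052)&(q[...,2]<.075)
print(s.sum(),rect(q[s]))
cv2.imwrite("pics/t3.png",cv2.resize(c["pixels"][200:360,110:260],None,fx=4,fy=4,interpolation=cv2.INTER_CUBIC))
np.savez("t3.npz",**c)
w=cams.camera("wrist");np.savez("w3.npz",**w);cv2.imwrite("pics/w3.png",w["pixels"])
E
```

```text
time: 13.97
ee_pos: [0.5061, 0.3435, 0.0098]
eef_rot: [0.137, 0.991, -0.0, -0.0]
ft_force: [0.2, -0.3, 0.3]
width: 0.0868
grip_force: 0.0
time: 14.8
ee_pos: [0.5067, 0.2681, 0.1999]
eef_rot: [0.057, 0.998, 0.001, 0.001]
ft_force: [-0.1, 0.2, 1.1]
width: 0.0872
grip_force: 0.0
time: 15.63
ee_pos: [0.5059, 0.0172, 0.1981]
eef_rot: [-0.116, 0.993, 0.0, 0.0]
ft_force: [0.7, 0.6, -0.3]
width: 0.0869
grip_force: 0.0
time: 16.13
ee_pos: [0.5057, -0.1005, 0.1982]
eef_rot: [-0.113, 0.994, -0.0, 0.0]
ft_force: [-0.3, -0.7, -0.3]
width: 0.0869
grip_force: 0.0
581 [515.7 340.7 147.9  65.8 -15.3]
```

View pics/w3.png

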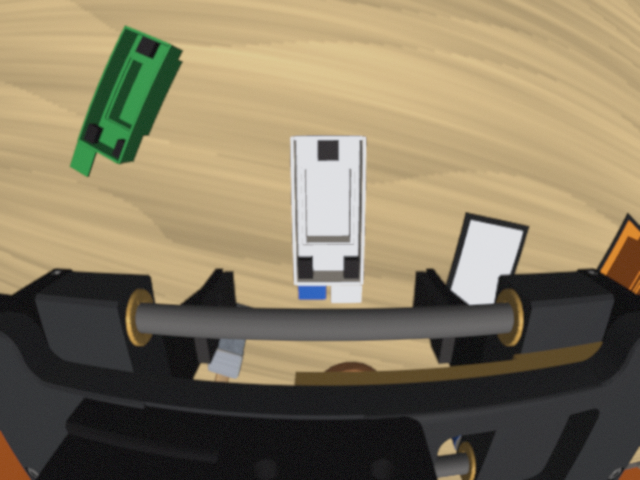

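Run:
```python
from v import *
c=dict(np.load("w3.npz"));m=(c["pixels"].max(2).astype(int)-c["pixels"].min(2)<40)&(c["pixels"].max(2)>120)
L=[];R=[]
for y in range(150,270,5):
    x=np.where(m[y,275:385])[0]+275;L.append((x[0],y));R.append((x[-1]+1,y))
for z in (.092,):
    L=wcast(c,L,z)[:,:2]*1000;R=wcast(c,R,z)[:,:2]*1000
for E in(L,R):
    vx,vy,x0,y0=cv2.fitLine(E.astype(np.float32),cv2.DIST_HUBER,0,.01,.01).ravel();print(np.degrees(np.arctan(vy/vx)),x0,y0)
u=np.array([np.cos(np.radians(13.2)),np.sin(np.radians(13.2))]);n=np.array([-u[1],u[0]])
ends=wcast(c,[[330,137],[330,285]],.092)[:,:2]*1000
lat=((L@n).mean()+(R@n).mean())/2;print("w",(R@n).mean()-(L@n).mean(),"ends",ends@u,"centre",lat*n+(ends@u).mean()*u, "lat err tcp",lat-np.array([505.7,-100.5])@n)
```

```text
13.383593 498.39728 -127.59824
13.611351 487.38156 -66.18778
w 62.402998779120196 ends [400.49143484 529.21274865] centre [499.80707387 -95.24610469] lat err tcp 6.4607364382119385
```

```bash
python3 -m crank '{"steps":[[[-0.22,0.19,-0.5],[0,0,0.05]],[[0,0,-1],[0,0,0]],[[0,0,-1],[0,0,0]],[[0,0,-1],[0,0,0]],[[0,0,-1],[0,0,0]],[[0,0,-1],[0,0,0]],[[0,0,-0.5],[0,0,0]],[[0,0,-0.34],[0,0,0]],[[0,0,0],[0,0,0]],[[0,0,0],[0,0,0]]]}'
python3 -m crank '{"steps":[[[0,0,0],[0,0,0]],[[0,0,0],[0,0,0]],[[0,0,0],[0,0,0]],[[0,0,0],[0,0,0]],[[0,0,0],[0,0,0]],[[0,0,0],[0,0,0]],[[0,0,0],[0,0,0]],[[0,0,0],[0,0,0]]]}' 40 25
python3 -m crank '{"steps":[[[0,0,0.2],[0,0,0]],[[0,0,0.3],[0,0,0]],[[0,0,0.5],[0,0,0]],[[0,0,0.5],[0,0,0]],[[0,0,0.5],[0,0,0]],[[0,0,1],[0,0,0]],[[0,0,1],[0,0,0]],[[0,0,1],[0,0,0]],[[0,0,0],[0,0,0]]]}'
python3 -m crank '{"steps":[[[0.3,1,0],[0,0,-0.3]],[[0.3,1,0],[0,0,-0.3]],[[0.3,1,0],[0,0,-0.3]],[[0.3,1,0],[0,0,-0.3]],[[0.3,1,0],[0,0,-0.3]],[[0.3,1,0],[0,0,-0.3]],[[0.3,1,0],[0,0,-0.3]],[[0.3,1,0],[0,0,0]],[[0,0.3,0],[0,0,0]],[[0,0,0],[0,0,0]]]}'
python3 - <<'E'
from v import *
c=cams.camera("scene");p=c["pixels"][120:320,150:420];cv2.imwrite("pics/s5.png",cv2.resize(p,None,fx=2.5,fy=2.5))
E
```

```text
time: 17.07
ee_pos: [0.5009, -0.091, 0.0393]
eef_rot: [-0.118, 0.993, 0.0, 0.0]
ft_force: [0.7, -0.5, -0.0]
width: 0.087
grip_force: 0.0
time: 17.73
ee_pos: [0.5012, -0.092, 0.0394]
eef_rot: [-0.117, 0.993, -0.0, 0.001]
ft_force: [0.6, -2.1, 5.9]
width: 0.0621
grip_force: 25.0
time: 18.48
ee_pos: [0.5027, -0.0918, 0.1687]
eef_rot: [-0.117, 0.993, 0.0, 0.003]
ft_force: [0.5, -0.3, -1.9]
width: 0.062
grip_force: 24.9
time: 19.32
ee_pos: [0.5598, 0.1187, 0.1631]
eef_rot: [-0.028, 1.0, 0.0, -0.001]
ft_force: [0.2, -0.6, -2.1]
width: 0.062
grip_force: 24.9
```

View pics/s5.png

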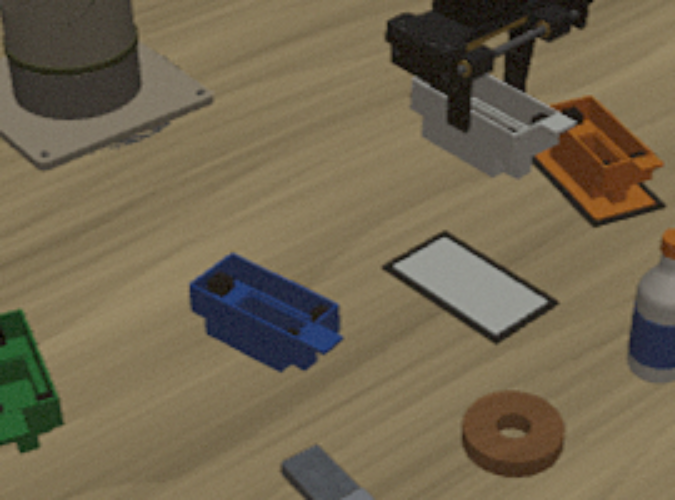

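```bash
python3 -m crank '{"steps":[[[0.05,-0.29,-0.5],[0,0,-0.08]],[[0,0,-1],[0,0,0]],[[0,0,-1],[0,0,0]],[[0,0,-1],[0,0,0]],[[0,0,-1],[0,0,0]],[[0,0,-0.7],[0,0,0]],[[0,0,-0.5],[0,0,0]],[[0,0,-0.25],[0,0,0]],[[0,0,-0.1],[0,0,0]],[[0,0,0],[0,0,0]]]}'
python3 -m crank '{"steps":[[[0,0,-0.06],[0,0,0]],[[0,0,0],[0,0,0]]]}'; python3 -m crank '{"steps":[[[0,0,-0.04],[0,0,0]],[[0,0,0],[0,0,0]]]}'
```

```text
time: 20.2
ee_pos: [0.562, 0.1078, 0.0127]
eef_rot: [-0.022, 1.0, -0.0, 0.0]
ft_force: [0.2, 1.0, -1.3]
width: 0.062
grip_force: 24.9
time: 20.37
ee_pos: [0.5625, 0.1086, 0.0119]
eef_rot: [-0.022, 1.0, 0.0, 0.001]
ft_force: [0.3, -0.3, -1.8]
width: 0.0619
grip_force: 24.9
time: 20.53
ee_pos: [0.5622, 0.1087, 0.0106]
eef_rot: [-0.023, 1.0, 0.0, 0.0]
ft_force: [0.5, -0.3, 0.4]
width: 0.0621
grip_force: 24.9
```

```bash
python3 -m crank '{"steps":[[[-0.04,0.11,0.06],[0,0,0.04]],[[0,0,0],[0,0,0]],[[0,0,-0.06],[0,0,0]],[[0,0,-0.03],[0,0,0]],[[0,0,0],[0,0,0]]]}'
python3 -m crank '{"steps":[[[0,0,0],[0,0,0]],[[0,0,0],[0,0,0]],[[0,0,0],[0,0,0]],[[0,0,0],[0,0,0]],[[0,0,0],[0,0,0]],[[0,0,0],[0,0,0]],[[0,0,0],[0,0,0]],[[0,0,0],[0,0,0]]]}' 87
python3 -m crank '{"steps":[[[0,0,0.3],[0,0,0]],[[0,0,1],[0,0,0]],[[0,0,1],[0,0,0]],[[0,0,1],[0,0,0]],[[0,0,1],[0,0,0]],[[0,0,1],[0,0,0]],[[0,-1,1],[0,0,-1]],[[0,-1,0.5],[0,0,-1]],[[0,-1,0.5],[0,0,-1]],[[0,-1,0],[0,0,-1]]]}'
python3 -m crank '{"steps":[[[-0.5,-1,0],[0,0,-1]],[[-0.5,-1,0],[0,0,-1]],[[-0.5,-1,0],[0,0,-1]],[[-0.5,-1,0],[0,0,-1]],[[-0.4,-0.4,0],[0,0,-1]],[[0,0,0],[0,0,-1]],[[0,0,0],[0,0,-1]],[[0,0,0],[0,0,-1]],[[0,0,0],[0,0,-1]],[[0,0,0],[0,0,-1]]]}'
python3 -m crank '{"steps":[[[0,0,0],[0,0,-1]],[[0,0,0],[0,0,-1]],[[0,0,0],[0,0,-1]],[[0,0,0],[0,0,-1]],[[0,0,0],[0,0,-1]],[[0,0,0],[0,0,-1]],[[0,0,0],[0,0,-1]],[[0,0,0],[0,0,-1]],[[0,0,0],[0,0,-1]],[[0,0,0],[0,0,-1]]]}'
python3 -m crank '{"steps":[[[0,0,0],[0,0,-1]],[[0,0,0],[0,0,-1]],[[0,0,0],[0,0,-1]],[[0,0,0],[0,0,-1]],[[0,0,0],[0,0,-1]],[[0,0,0],[0,0,-1]],[[0,0,0],[0,0,-1]],[[0,0,0],[0,0,-1]],[[0,0,0],[0,0,0]],[[0,0,0],[0,0,0]]]}'
python3 - <<'E'
from v import *
print(monitor.read_state()["joint_positions"].round(2) )
w=cams.camera("wrist");np.savez("w4.npz",**w)
c=cams.camera("top");np.savez("t4.npz",**c);P=cloud(c);h=cv2.cvtColor(c["pixels"],cv2.COLOR_BGR2HSV)
q=P[200:330,235:325];s=(q[...,2]>.052)&(q[...,2]<.075);print("white",s.sum(),rect(q[s]))
q=P[280:380,430:505];s=(q[...,2]>.048)&(q[...,2]<.075);print("green",s.sum(),rect(q[s]))
cv2.imwrite("pics/t4.png",np.hstack([c["pixels"][200:400,230:510],cv2.resize(w["pixels"],(267,200))]))
E
```

```text
time: 20.95
ee_pos: [0.5612, 0.1118, 0.0104]
eef_rot: [-0.024, 1.0, 0.001, 0.0]
ft_force: [-5.4, -0.4, 10.3]
width: 0.0619
grip_force: 24.9
time: 21.62
ee_pos: [0.5608, 0.1114, 0.0093]
eef_rot: [-0.024, 1.0, 0.0, -0.0]
ft_force: [-0.4, 0.5, 0.8]
width: 0.0868
grip_force: 0.0
time: 22.45
ee_pos: [0.562, 0.0102, 0.1953]
eef_rot: [0.152, 0.988, 0.001, 0.002]
ft_force: [0.8, 0.3, 0.3]
width: 0.087
grip_force: 0.0
time: 23.28
ee_pos: [0.5008, -0.0988, 0.1925]
eef_rot: [0.555, 0.832, 0.0, 0.0]
ft_force: [-0.5, 0.3, 0.0]
width: 0.0873
grip_force: 0.0
time: 24.12
ee_pos: [0.5008, -0.0988, 0.1924]
eef_rot: [0.855, 0.519, 0.0, -0.0]
ft_force: [0.1, 0.4, 0.7]
width: 0.087
grip_force: 0.0
time: 24.95
ee_pos: [0.5008, -0.0987, 0.1923]
eef_rot: [0.98, 0.199, 0.0, -0.0]
ft_force: [0.4, 0.4, -0.4]
width: 0.087
grip_force: 0.0
[-0.64  0.07  0.78  1.79 -0.05  1.31 -1.01]
white 478 [568.9 109.8 148.3  62.3   3.7]
green 657 [ 447.3 -327.1  161.1   64.8  -15.4]
```

View pics/t4.png

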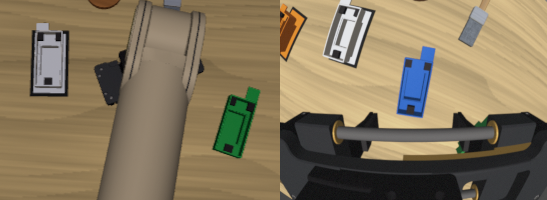

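Run:
```python
from v import *
c=dict(np.load("w4.npz"));h=cv2.cvtColor(c["pixels"],cv2.COLOR_BGR2HSV)
m=((h[...,0]>100)&(h[...,0]<130)&(h[...,1]>100)).astype(np.uint8);m[:, :260]=0
k=max(cv2.findContours(m,0,cv2.CHAIN_APPROX_NONE)[0],key=cv2.contourArea);print(cv2.boundingRect(k))
W=wcast(c,k,.06);R=rect(W);print("blue",R)
a=np.radians(R[4]);print("centre",R[:2]-15*np.array([np.cos(a),np.sin(a)]))
# white on mat in top view, colours
c=dict(np.load("t4.npz"));P=c["pixels"]
g=P.max(2);row=[g[y,255:310].tolist() for y in (245,265,285)]
for r_ in row: print(r_)
```

```text
(280, 112, 92, 170)
blue [514.1 -92.1 158.4  60.5  13.3]
centre [499.50231691 -95.55074606]
[133, 133, 133, 133, 134, 134, 98, 20, 21, 99, 156, 129, 87, 147, 159, 159, 162, 140, 129, 129, 128, 129, 129, 128, 128, 128, 140, 151, 150, 151, 151, 150, 162, 173, 173, 155, 136, 125, 147, 174, 128, 23, 22, 57, 112, 137, 137, 138, 137, 138, 137, 138, 137, 138, 138]
[128, 128, 128, 129, 129, 100, 37, 21, 44, 129, 133, 86, 138, 173, 159, 118, 138, 173, 173, 173, 173, 173, 174, 173, 173, 173, 173, 173, 173, 173, 173, 173, 173, 173, 173, 173, 133, 133, 173, 156, 99, 20, 18, 94, 129, 129, 129, 129, 129, 130, 130, 130, 130, 130, 130]
[141, 140, 140, 141, 126, 80, 21, 20, 101, 154, 167, 171, 174, 173, 173, 173, 173, 173, 170, 165, 164, 164, 165, 164, 165, 164, 165, 170, 173, 173, 173, 173, 173, 173, 165, 150, 127, 148, 173, 132, 43, 19, 39, 113, 148, 149, 148, 148, 148, 148, 147, 147, 147, 146, 146]
```

```bash
python3 -m crank '{"steps":[[[-0.05,0.13,-0.5],[0,0,-0.97]],[[0,0,-1],[0,0,-0.97]],[[0,0,-1],[0,0,0]],[[0,0,-1],[0,0,0]],[[0,0,-1],[0,0,0]],[[0,0,-1],[0,0,0]],[[0,0,-1],[0,0,0]],[[0,0,-0.5],[0,0,0]],[[0,0,-0.2],[0,0,0]],[[0,0,0],[0,0,0]]]}'
python3 -m crank '{"steps":[[[0,0,0],[0,0,0]],[[0,0,0],[0,0,0]],[[0,0,0],[0,0,0]],[[0,0,0],[0,0,0]],[[0,0,0],[0,0,0]],[[0,0,0],[0,0,0]],[[0,0,0],[0,0,0]],[[0,0,0],[0,0,0]]]}' 40 25
python3 -m crank '{"steps":[[[0,0,0.2],[0,0,0]],[[0,0,0.3],[0,0,0]],[[0,0,0.5],[0,0,0]],[[0,0,0.5],[0,0,0]],[[0,0,0.5],[0,0,0]],[[0,0,1],[0,0,0]],[[0,0,1],[0,0,0]],[[0,0,1],[0,0,0]],[[0,0,1],[0,0,0]],[[0,0,1],[0,0,0]]]}'
python3 -m crank '{"steps":[[[0,1,0],[0,0,1]],[[0,1,0],[0,0,1]],[[0,1,0],[0,0,1]],[[0,1,0],[0,0,1]],[[0,1,0],[0,0,1]],[[0,1,0],[0,0,1]],[[0,1,0],[0,0,1]],[[0,1,0],[0,0,1]],[[0,1,0],[0,0,1]],[[0,1,0],[0,0,1]]]}'
python3 -m crank '{"steps":[[[0,1,0],[0,0,1]],[[0,1,0],[0,0,1]],[[0,1,0],[0,0,1]],[[0,1,0],[0,0,1]],[[0,1,0],[0,0,1]],[[0,1,0],[0,0,1]],[[0,1,0],[0,0,1]],[[0.28,0.5,0],[0,0,1]],[[0,0,0],[0,0,1]],[[0,0,0],[0,0,1]]]}'
python3 -m crank '{"steps":[[[0,0,0],[0,0,1]],[[0,0,0],[0,0,1]],[[0,0,0],[0,0,1]],[[0,0,0],[0,0,1]],[[0,0,0],[0,0,1]],[[0,0,0],[0,0,1]],[[0,0,0],[0,0,1]],[[0,0,0],[0,0,1]],[[0,0,0],[0,0,1]],[[0,0,0],[0,0,1]]]}'
python3 -m crank '{"steps":[[[0,0,0],[0,0,0]],[[0,0,0],[0,0,0]]]}'
```

```text
time: 25.88
ee_pos: [0.4992, -0.0956, 0.0115]
eef_rot: [0.993, 0.114, -0.001, 0.0]
ft_force: [0.3, 0.3, 0.8]
width: 0.0869
grip_force: 0.0
time: 26.55
ee_pos: [0.5001, -0.0954, 0.0125]
eef_rot: [0.993, 0.114, 0.0, -0.0]
ft_force: [-0.9, -0.6, 6.0]
width: 0.0619
grip_force: 25.0
time: 27.38
ee_pos: [0.4992, -0.0958, 0.1891]
eef_rot: [0.994, 0.114, 0.0, -0.0]
ft_force: [1.2, -0.4, -2.1]
width: 0.0617
grip_force: 25.0
time: 28.22
ee_pos: [0.4994, 0.1554, 0.188]
eef_rot: [0.851, 0.525, 0.0, 0.0]
ft_force: [0.6, -0.1, -1.2]
width: 0.0614
grip_force: 25.0
time: 29.05
ee_pos: [0.5065, 0.3427, 0.1876]
eef_rot: [0.549, 0.836, -0.0, 0.001]
ft_force: [-0.2, -1.3, -2.0]
width: 0.0617
grip_force: 25.0
time: 29.88
ee_pos: [0.5067, 0.3416, 0.188]
eef_rot: [0.145, 0.989, -0.0, 0.001]
ft_force: [0.2, 0.0, -1.2]
width: 0.0617
grip_force: 25.0
time: 30.05
ee_pos: [0.5067, 0.3418, 0.1877]
eef_rot: [0.149, 0.989, 0.0, 0.0]
ft_force: [-0.4, 0.1, -1.6]
width: 0.062
grip_force: 25.0
```

```bash
python3 -m crank '{"steps":[[[0,0.05,-0.5],[0,0,0.32]],[[0,0,-1],[0,0,0]],[[0,0,-1],[0,0,0]],[[0,0,-1],[0,0,0]],[[0,0,-0.6],[0,0,0]],[[0,0,-0.4],[0,0,0]],[[0,0,-0.15],[0,0,0]],[[0,0,0],[0,0,0]]]}'
python3 -m crank '{"steps":[[[0,0,-0.06],[0,0,0]],[[0,0,0],[0,0,0]]]}'; python3 -m crank '{"steps":[[[0,0,-0.05],[0,0,0]],[[0,0,0],[0,0,0]]]}'
python3 - <<'E'
from v import *
c=cams.camera("scene");p=c["pixels"][100:260,300:460];cv2.imwrite("pics/s6.png",cv2.resize(cv2.convertScaleAbs(p,alpha=1.5),None,fx=3.6,fy=3.6,interpolation=cv2.INTER_CUBIC))
E
```

```text
time: 30.72
ee_pos: [0.5065, 0.3432, 0.0705]
eef_rot: [0.134, 0.991, -0.0, -0.0]
ft_force: [-0.6, 0.4, -2.0]
width: 0.0621
grip_force: 25.0
time: 30.88
ee_pos: [0.5073, 0.3438, 0.0703]
eef_rot: [0.134, 0.991, 0.001, 0.001]
ft_force: [-0.7, 0.4, -1.8]
width: 0.0619
grip_force: 25.0
time: 31.05
ee_pos: [0.5069, 0.3435, 0.0684]
eef_rot: [0.133, 0.991, 0.0, 0.0]
ft_force: [0.0, -0.2, -1.7]
width: 0.0618
grip_force: 25.0
```

View pics/s6.png

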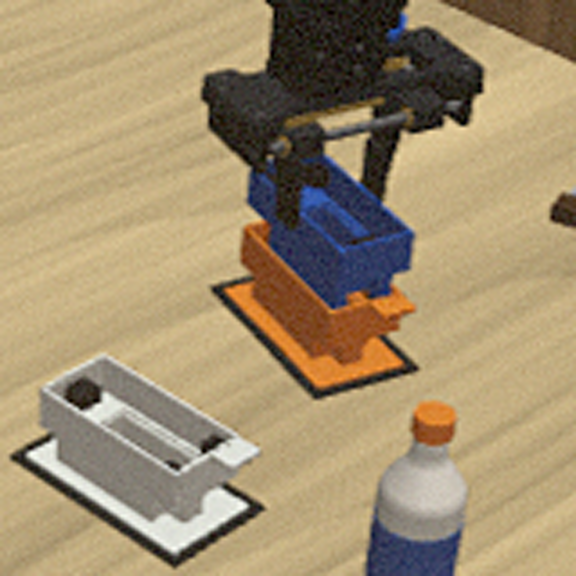

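Blue is seated over the orange tote, with its plain end at (375,260) above the orange tab at (395,300), so the tabs are at opposite ends. Lowering to contact.

```bash
python3 -m crank '{"steps":[[[0,0,-0.05],[0,0,0]],[[0,0,0],[0,0,0]]]}'; python3 -m crank '{"steps":[[[0,0,-0.04],[0,0,0]],[[0,0,0],[0,0,0]]]}'
```

```text
time: 31.27
ee_pos: [0.507, 0.3435, 0.0675]
eef_rot: [0.133, 0.991, 0.0, 0.0]
ft_force: [-0.8, -0.6, 3.9]
width: 0.0619
grip_force: 25.0
time: 31.43
ee_pos: [0.507, 0.3436, 0.0674]
eef_rot: [0.133, 0.991, 0.001, 0.0]
ft_force: [-4.0, -3.0, 13.3]
width: 0.0618
grip_force: 25.0
```

```bash
python3 -m crank '{"steps":[[[0,0,0.03],[0,0,0]],[[0,0,0],[0,0,0]],[[0,0,0],[0,0,0]],[[0,0,0],[0,0,0]],[[0,0,0],[0,0,0]],[[0,0,0],[0,0,0]],[[0,0,0],[0,0,0]],[[0,0,0],[0,0,0]]]}' 87
python3 -m crank '{"steps":[[[0,0,0.3],[0,0,0]],[[0,0,1],[0,0,0]],[[0,0,1],[0,0,0]],[[0,0,1],[0,0,0]],[[0,0,1],[0,0,0]],[[0,0,1],[0,0,0]],[[-0.1,-1,0],[0,0,0]],[[-0.1,-1,0],[0,0,0]],[[-0.1,-1,0],[0,0,0]],[[-0.1,-1,0],[0,0,0]]]}'
python3 -m crank '{"steps":[[[-0.1,-1,0],[0,0,0]],[[-0.1,-1,0],[0,0,0]],[[-0.1,-1,0],[0,0,0]],[[-0.1,-1,0],[0,0,0]],[[-0.1,-1,0],[0,0,0]],[[-0.1,-1,0],[0,0,0]],[[-0.1,-1,0],[0,0,0]],[[-0.1,-1,0],[0,0,0]],[[-0.1,-1,0],[0,0,0]],[[-0.1,-1,0],[0,0,0]]]}'
python3 -m crank '{"steps":[[[-0.1,-1,0],[0,0,0]],[[-0.1,-1,0],[0,0,0]],[[-0.1,-1,0],[0,0,0]],[[-0.1,-1,0],[0,0,0]],[[-0.1,-1,0],[0,0,0]],[[-0.1,-1,0],[0,0,0]],[[-0.1,-1,0],[0,0,0]],[[-0.1,-1,0],[0,0,0]],[[-0.1,-1,0],[0,0,0]],[[-0.1,-1,0],[0,0,0]]]}'
python3 -m crank '{"steps":[[[-0.1,-1,0],[0,0,0]],[[-0.1,-1,0],[0,0,0]],[[-0.4,-0.7,0],[0,0,0]],[[0,0,0],[0,0,0]],[[0,0,0],[0,0,0]]]}'
python3 - <<'E'
from v import *
print(monitor.read_state()["joint_positions"].round(2))
w=cams.camera("wrist");h=cv2.cvtColor(w["pixels"],cv2.COLOR_BGR2HSV)
m=((h[...,0]>50)&(h[...,0]<75)&(h[...,1]>100)).astype(np.uint8);m[320:]=0
k=max(cv2.findContours(m,0,cv2.CHAIN_APPROX_NONE)[0],key=cv2.contourArea);print(cv2.boundingRect(k))
R=rect(wcast(w,k,.06));a=np.radians(R[4]);print("green",R,R[:2]-15*np.array([np.cos(a),np.sin(a)]))
c=cams.camera("top");np.savez("t5.npz",**c);P=cloud(c);q=P[180:360,110:260]
s=(q[...,2]>.1)&(q[...,2]<.13);R=rect(q[s]);a=np.radians(R[4]);print("blue",R,R[:2]+15*np.array([np.cos(a),np.sin(a)]),np.percentile(q[s][:,2],[5,50,95]))
q=P[200:330,235:325];s=(q[...,2]>.052)&(q[...,2]<.075);print("white",s.sum(),rect(q[s]))
E
```

```text
time: 32.1
ee_pos: [0.5066, 0.3433, 0.0663]
eef_rot: [0.133, 0.991, 0.0, -0.0]
ft_force: [0.3, 0.4, 0.3]
width: 0.0869
grip_force: 0.0
time: 32.93
ee_pos: [0.4965, 0.2423, 0.1996]
eef_rot: [0.133, 0.991, 0.0, 0.0]
ft_force: [0.2, -0.1, 0.7]
width: 0.0871
grip_force: 0.0
time: 33.77
ee_pos: [0.4714, -0.0079, 0.1996]
eef_rot: [0.133, 0.991, 0.0, 0.0]
ft_force: [0.9, -0.3, 0.3]
width: 0.0868
grip_force: 0.0
time: 34.6
ee_pos: [0.4464, -0.2579, 0.1996]
eef_rot: [0.133, 0.991, 0.0, 0.001]
ft_force: [-0.1, -0.2, 0.2]
width: 0.0869
grip_force: 0.0
time: 35.02
ee_pos: [0.4309, -0.3252, 0.1993]
eef_rot: [0.135, 0.991, -0.0, 0.0]
ft_force: [0.5, 0.3, 0.8]
width: 0.087
grip_force: 0.0
[-0.18  0.16  0.84  1.71 -0.12  1.33  1.98]
(293, 142, 68, 162)
green [ 445.2 -326.5  158.5   60.5  -15.5] [ 430.7455432  -322.49142436]
blue [494.5 346.3 160.   64.8 -14.9] [508.99564119 342.4430081 ] [0.10190471 0.11168433 0.11777963]
white 480 [568.8 110.  148.7  62.6   3.4]
```

```bash
python3 -m crank '{"steps":[[[0.04,0.08,-0.5],[0,0,-0.02]],[[0,0,-1],[0,0,0]],[[0,0,-1],[0,0,0]],[[0,0,-1],[0,0,0]],[[0,0,-1],[0,0,0]],[[0,0,-1],[0,0,0]],[[0,0,-1],[0,0,0]],[[0,0,-0.7],[0,0,0]],[[0,0,-0.3],[0,0,0]],[[0,0,0],[0,0,0]]]}'
python3 -m crank '{"steps":[[[0,0,0],[0,0,0]],[[0,0,0],[0,0,0]],[[0,0,0],[0,0,0]],[[0,0,0],[0,0,0]],[[0,0,0],[0,0,0]],[[0,0,0],[0,0,0]],[[0,0,0],[0,0,0]],[[0,0,0],[0,0,0]]]}' 40 25
python3 -m crank '{"steps":[[[0,0,0.2],[0,0,0]],[[0,0,0.3],[0,0,0]],[[0,0,0.5],[0,0,0]],[[0,0,0.5],[0,0,0]],[[0,0,0.5],[0,0,0]],[[0,0,1],[0,0,0]],[[0,0,1],[0,0,0]],[[0,0,1],[0,0,0]],[[0,0,1],[0,0,0]],[[0,0,1],[0,0,0]]]}'
python3 -m crank '{"steps":[[[0.3,1,0],[0,0,-1]],[[0.3,1,0],[0,0,-1]],[[0.3,1,0],[0,0,-1]],[[0.3,1,0],[0,0,-1]],[[0.3,1,0],[0,0,-1]],[[0.3,1,0],[0,0,-1]],[[0.3,1,0],[0,0,-1]],[[0.3,1,0],[0,0,-1]],[[0.3,1,0],[0,0,-1]],[[0.3,1,0],[0,0,-1]]]}'
python3 -m crank '{"steps":[[[0.3,1,0],[0,0,-1]],[[0.3,1,0],[0,0,-1]],[[0.3,1,0],[0,0,-1]],[[0.3,1,0],[0,0,-1]],[[0.3,1,0],[0,0,-1]],[[0.3,1,0],[0,0,-1]],[[0.3,1,0],[0,0,-1]],[[0,0.4,0],[0,0,-1]],[[0,0,0],[0,0,-1]],[[0,0,0],[0,0,-1]]]}'
python3 -m crank '{"steps":[[[0,0,0],[0,0,-1]],[[0,0,0],[0,0,-1]],[[0,0,0],[0,0,-1]],[[0,0,0],[0,0,-1]],[[0,0,0],[0,0,-1]],[[0,0,0],[0,0,-1]],[[0,0,0],[0,0,-1]],[[0,0,0],[0,0,-1]],[[0,0,0],[0,0,-1]],[[0,0,0],[0,0,-1]]]}'
python3 -m crank '{"steps":[[[0,0,0],[0,0,-1]],[[0,0,0],[0,0,-1]],[[0,0,0],[0,0,-0.3]],[[0,0,0],[0,0,0]],[[0,0,0],[0,0,0]]]}'
```

```text
time: 35.95
ee_pos: [0.4323, -0.3206, 0.0101]
eef_rot: [0.133, 0.991, 0.001, -0.001]
ft_force: [-1.5, 0.1, -0.2]
width: 0.0871
grip_force: 0.0
time: 36.62
ee_pos: [0.4331, -0.3225, 0.0121]
eef_rot: [0.134, 0.991, -0.0, 0.001]
ft_force: [-1.5, 0.1, 6.9]
width: 0.0616
grip_force: 25.0
time: 37.45
ee_pos: [0.4323, -0.3224, 0.1889]
eef_rot: [0.134, 0.991, 0.0, 0.001]
ft_force: [0.3, 0.5, -2.4]
width: 0.0613
grip_force: 25.0
time: 38.28
ee_pos: [0.5078, -0.0712, 0.1877]
eef_rot: [0.542, 0.84, 0.001, 0.0]
ft_force: [0.1, -1.1, -1.5]
width: 0.0618
grip_force: 25.0
time: 39.12
ee_pos: [0.5601, 0.1137, 0.1874]
eef_rot: [0.846, 0.533, 0.0, 0.0]
ft_force: [-0.5, -0.5, -1.0]
width: 0.0615
grip_force: 25.0
time: 39.95
ee_pos: [0.5601, 0.1126, 0.1876]
eef_rot: [0.992, 0.125, 0.0, -0.0]
ft_force: [0.4, 0.2, -1.9]
width: 0.0616
grip_force: 25.0
time: 40.37
ee_pos: [0.5602, 0.1128, 0.1872]
eef_rot: [1.0, 0.028, 0.0, -0.0]
ft_force: [-0.5, 0.4, -2.3]
width: 0.062
grip_force: 25.0
```

```bash
python3 -m crank '{"steps":[[[0,-0.07,-0.5],[0,0,0]],[[0,0,-1],[0,0,0]],[[0,0,-1],[0,0,0]],[[0,0,-1],[0,0,0]],[[0,0,-0.6],[0,0,0]],[[0,0,-0.4],[0,0,0]],[[0,0,-0.15],[0,0,0]],[[0,0,0],[0,0,0]]]}'
python3 -m crank '{"steps":[[[0,0,-0.06],[0,0,0]],[[0,0,-0.05],[0,0,0]],[[0,0,0],[0,0,0]]]}'
python3 -m crank '{"steps":[[[0,0,-0.05],[0,0,0]],[[0,0,0],[0,0,0]]]}'
python3 - <<'E'
from v import *
c=cams.camera("scene");p=c["pixels"][120:280,260:440];cv2.imwrite("pics/s7.png",cv2.resize(cv2.convertScaleAbs(p,alpha=1.5),None,fx=3.6,fy=3.6,interpolation=cv2.INTER_CUBIC))
E
```

```text
time: 41.03
ee_pos: [0.5598, 0.1108, 0.0695]
eef_rot: [1.0, 0.027, -0.0, 0.0]
ft_force: [0.7, 0.4, -1.4]
width: 0.0615
grip_force: 25.0
time: 41.28
ee_pos: [0.5605, 0.1112, 0.068]
eef_rot: [1.0, 0.027, 0.001, -0.0]
ft_force: [-0.4, 0.5, -1.1]
width: 0.0621
grip_force: 25.0
time: 41.45
ee_pos: [0.5607, 0.1113, 0.0671]
eef_rot: [1.0, 0.027, 0.001, -0.0]
ft_force: [-1.3, 0.4, 4.5]
width: 0.0617
grip_force: 25.0
```

View pics/s7.png

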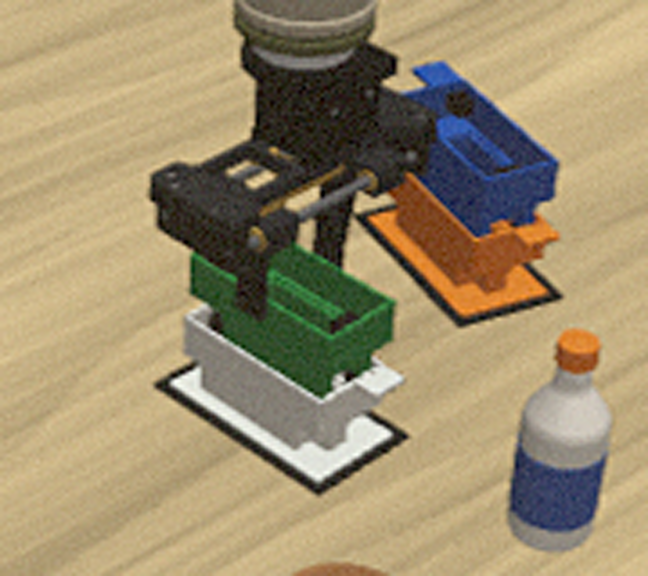

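Green stands on the white tote at about (290,320), its tab end away from the white tab at (385,380). Contact is at the expected height. Releasing and backing off.

```bash
python3 -m crank '{"steps":[[[0,0,0],[0,0,0]],[[0,0,0],[0,0,0]],[[0,0,0],[0,0,0]],[[0,0,0],[0,0,0]],[[0,0,0],[0,0,0]],[[0,0,0],[0,0,0]],[[0,0,0],[0,0,0]],[[0,0,0],[0,0,0]]]}' 87
python3 -m crank '{"steps":[[[0,0,0.3],[0,0,0]],[[0,0,1],[0,0,0]],[[0,0,1],[0,0,0]],[[0,0,1],[0,0,0]],[[0,0,1],[0,0,0]],[[0,0,1],[0,0,0]],[[-0.1,-1,0],[0,0,0]],[[-0.1,-1,0],[0,0,0]],[[-0.1,-1,0],[0,0,0]],[[-0.1,-1,0],[0,0,0]]]}'
python3 -m crank '{"steps":[[[-0.1,-1,0],[0,0,0]],[[-0.1,-1,0],[0,0,0]],[[-0.1,-1,0],[0,0,0]],[[-0.1,-1,0],[0,0,0]],[[-0.1,-1,0],[0,0,0]],[[-0.1,-1,0],[0,0,0]],[[-0.1,-1,0],[0,0,0]],[[0,0,0],[0,0,0]],[[0,0,0],[0,0,0]],[[0,0,0],[0,0,0]]]}'
python3 - <<'E'
from v import *
c=cams.camera("top");P=cloud(c)
for n,(u0,v0,u1,v1) in dict(blue=(110,180,240,360),green=(242,200,325,340)).items():
    q=P[v0:v1,u0:u1];s=(q[...,2]>.1)&(q[...,2]<.13);R=rect(q[s]);a=np.radians(R[4]);e=np.array([np.cos(a),np.sin(a)])
    print(n,R,R[:2]+15*e)
    t=q[s];d=(t[:,:2]*1000-(R[:2]+15*e))@e
    print("z ends",[np.median(t[(d>lo)&(d<hi)&(t[:,2]>.11),2]).round(4) for lo,hi in((-66,-50),(-15,15),(50,66))])
for n,(u0,v0,u1,v1) in dict(bottle=(245,150,280,195),ring=(310,165,360,215)).items():
    q=P[v0:v1,u0:u1];print(n,np.nanmean(q[q[...,2]>.012],0).round(3))
s=cams.camera("scene")["pixels"][120:300,250:450]
t=c["pixels"][150:350,120:330];cv2.imwrite("pics/end.png",np.hstack([cv2.resize(s,(400,360)),cv2.resize(t,(378,360))]))
E
```

```text
time: 42.17
ee_pos: [0.5601, 0.111, 0.0661]
eef_rot: [1.0, 0.027, -0.0, 0.0]
ft_force: [-0.6, 0.7, -0.8]
width: 0.0866
grip_force: 0.0
time: 43.0
ee_pos: [0.55, 0.0099, 0.1993]
eef_rot: [1.0, 0.027, 0.0, -0.0]
ft_force: [0.3, -0.7, 0.1]
width: 0.0869
grip_force: 0.0
time: 43.83
ee_pos: [0.5327, -0.1633, 0.1989]
eef_rot: [1.0, 0.027, 0.0, -0.0]
ft_force: [0.0, 1.1, -0.1]
width: 0.087
grip_force: 0.0
blue [494.8 346.9 160.4  65.1 -15.2] [509.27524742 342.96716232]
z ends [np.float64(0.1131), np.float64(0.1138), np.float64(0.1145)]
green [548.8 110.3 159.5  62.4   3. ] [563.77944302 111.08503934]
z ends [np.float64(0.1136), np.float64(0.1141), np.float64(0.1141)]
bottle [0.747 0.16  0.095]
ring [ 0.744 -0.009  0.02 ]
```

View pics/end.png

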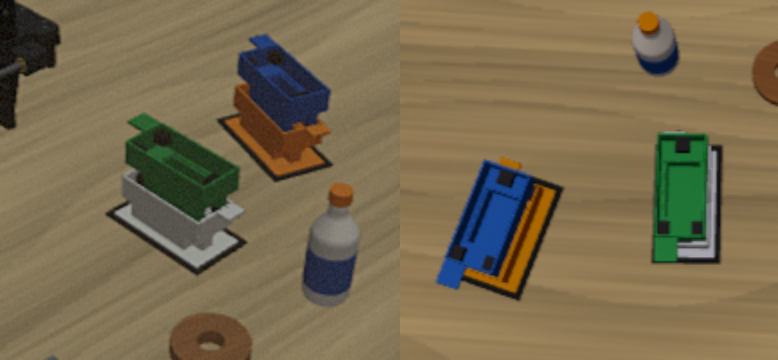

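Both pairs stand level with their tabs at opposite ends: blue-on-orange at (485,220) and green-on-white at (683,190) in the right half. The bottle and ring haven't moved.

```bash
python3 -c "
from bench import ticket
print(ticket.close_job())"
```

```text
the job is handed in; nothing more can be done
None
```

I built both pairs and handed the job in at about 44 s: blue on orange on the orange mat and green on white on the white mat, both standing level on their lugs; the last camera check put every tote within about 4 mm of its mat's centre and 1° of its line.

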